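# Move the pinch-latch lid to the full parts box

### The job

The lid is latched on the empty parts box, but it is wanted on the other, open box that holds the carton. Squeeze the lid's two buttons together to free its bolts, lift it off, and put it on the box with the carton, seated down all round and latched, with the carton still inside and the things nearby left alone.

Things in the scene. Friction and masses are not known exactly. Their poses are not given: they have to be found in the camera images.
- lid: Loose grey lid, plate 158 (x) x 122 (y) x 6 mm, about 0.2 kg. Origin: centre of the plate's underside, z up. On top in the middle a grey housing 46 x 19 mm, top 34 mm above the origin, stands between two black finger buttons opposed along the lid's y; their outer faces are 58 mm apart at rest, 42 mm when squeezed. It fits a box either way round; held by its squeezed buttons it can be carried.
- left_pad (a point): Centre of the outer face of the black button on the lid's +y side, 21 mm above the lid's origin; the pad is 26 mm wide (lid x) and spans 7 to 35 mm above the origin. It carries a square-ended steel bolt 20 mm wide under the plate, 6 to 13 mm below the lid's origin, that reaches 54 mm from the lid's centre at rest and 46 mm when squeezed.
- right_pad (a point): The same point on the equal button on the lid's -y side, with an equal bolt.
- stud (a point): Tip of one of four tapered guide studs under the lid's corners (x +-67, y +-49, 16 mm below the lid's origin; this one at +x +y). 12 mm thick, 4 mm at the tip; they drop inside the corners of a box with 2 mm of play to each side.
- button_left (a joint): Travel of the button on the lid's +y side towards the middle: 0 = out (bolt out), 0.008 m = fully squeezed in. Spring: 3 N at 0, 7 N fully in; it springs back when let go.
- button_right (a joint): The same for the button on the lid's -y side: 0 = out, 0.008 m = fully squeezed in; the same spring.
- empty_box: Fixed grey open-topped box, 160 (x) x 124 (y) x 85 mm high, walls and floor 5 mm, empty; it starts with the lid latched on it. Origin: centre of its underside, z up. A seated lid lies on the rim: its origin 85 mm above the box's, long sides parallel.
- full_box: A second fixed box of exactly the same make, same origin and axes, open, with the carton inside. The two boxes change places and turn between starts.
- keeper (a point): Inner edge, at rim height (85 mm), of the full box's keeper ledge on its +y long wall. Both boxes have one on each long wall: 60 mm long, 4 mm thick, edge 49 mm from the centre line. The bolts lock under it with 2 mm of play. They do not snap past it when pushed: keep the buttons squeezed while the lid goes down, let go on the rim.
- carton: Printed card box 56 x 70 x 39 mm, loose, lying on the floor of full_box, wholly below the bolts. Origin: centre of its underside.
- pen_cup: Bystander: white paper cup with a blue band, 74 mm wide, 84 mm high, behind the boxes. Origin: centre of its underside.
- tape_black: Bystander: black roll of tape, 66 mm wide, 20 mm high, lying behind the boxes. Origin: centre of its underside.
- card_pack_5: Bystander: hardware bag with a red header card, 130 x 76 x 12 mm, lying to the right of the boxes. Origin: centre of its underside.
- phone: Bystander: black phone 76 x 151 x 12 mm lying far to the right. Origin: centre of its underside.
Not all that is in view belongs to the job. Leave any black look-alike of the carton alone.

How it is judged:
By the outcome, as a careful person would: the job done as asked, in the order asked, and still so for the second after the job is handed in, with the robot touching nothing.
It also fails if it takes over 38 s, if anything falls off the work surface, if the arm or the gripper's body presses on something with over 40 N, if the wrist force passes 120 N, or if a joint passes its speed limit or range.

### The arm

A 6-joint arm with a two-finger parallel gripper is mounted at the origin on a cart in front of the work surface, level with it; the furniture and walls round the work are solid. World frame = base frame: x ahead of the robot, y to its left, z up, the work surface at z = 0. Lengths are in mm, angles in rad, forces in N, time in s.
With the tool pointing down it reaches from about 325 to 775 mm from the base axis. Payload 5.5 kg.
Tool frame: the origin (TCP) lies at the very end of the fingers, on their centre line; the grasp point (between the pads) lies env.tcp_to_grasp behind it (env.tcp_to_grasp is the distance from the TCP to the grasp point, in mm); z points along the fingers, y is the line along which they close (so a half turn about z gives the same grasp; the last joint's range is limited). The gripper opens to 88 mm and grips with 3 to 60 N. Pads are 20 mm wide; open, the fingers measure 115 mm over their backs; the gripper's body (75 mm by 178 mm) begins 61 mm behind the grasp point.
Start: joints at [1.077, 0.091, 1.231, -0, 1.82, -0.057], TCP at [253.831, 543.678, 222.631] pointing down, gripper open.
Joint ranges: [-2.87, 2.87], [-0.86, 2.18], [0.17, 2.46], [-1.51, 4.65], [0.06, 2.69], [-2.65, 2.65]. Speed limits (rad/s): [2.57, 2.57, 3.01, 3.14, 3.14, 3.14].

### API

Orientations are given as a unit quaternion [w, x, y, z].
In Python, from station import status, vision, env gives the robot as it stands. The module is installed in compiled form; this text tells all that it offers.
- The arm moves only by the tool carry_out, never from a script. Its argument "steps" is a list of rows, each an object of numbers: "x", "y", "z": the shift along the tool's x, y, z scaled (see below); "ax", "ay", "az": the turn, a rotation vector about the tool's x, y, z scaled (see below); "jaw": the closure, from 0 (fully open) to 1 (shut). In form: [{"x": .., "y": .., "z": .., "ax": .., "ay": .., "az": .., "jaw": ..}, ...]. A call has 1 to 8 rows; each row is the pose to reach, as a shift and turn from the pose commanded when the call began, along the tool's axes at that moment, turning the shorter way round; what a row does not reach only later rows make up. The controller multiplies each number of a shift by 0.8 m and each number of a turn by pi rad. A row lasts 1/10 s, in which the tool goes at most 50 mm and 8.59 degrees, less where a joint would pass 70% of its speed; a pose out of reach is approached as far as the arm can. A call with a number of a shift or a turn outside -1 to 1 is refused whole. A call with a gripper value outside its range is refused whole. The fingers move at their own pace and stop on an object; "grip_force" is the grip in N (left out, the last holds). Time passes only in rows, so rows that repeat a pose let the fingers close. It gives the time, the measured TCP pose, the force, the opening and the grip force at its end, in the units of the state.
- status.sense(): the state, without advancing time (a new reading comes with each control period).
- vision.capture(name): name is "side" or "top" or "wrist"; returns (picture, depth): 384x512x3 uint8, red, green, blue; 384x512 float32, mm along the optical axis (not along the pixel's ray), 0 where there is no reading.
- vision.calibration(name): a dict with "vertical_fov" (degrees; the focal length in pixels is half the picture's height over the tangent of half this angle, whatever the lens; pixels are square), "cx", "cy" (the principal point, pixels), "T" (4x4, takes a point from camera to world coordinates). Camera axes: x right, y up, looking along -z (the intrinsics and any distortion apply to the point x, -y, -z); pixel columns grow to the right and rows downward; lengths in mm; the calibration is good to about 2 mm. The wrist camera is an equidistant fisheye: a pixel r from the principal point sees the ray r / f radians off the axis. A picture is of the moment at which its call begins: read the wrist's pose just before it. calibration takes no time and is no camera call; for the wrist camera it gives the pose at the moment of the call.
- env.job_done(): hands the job in; it is judged then, once.
The state is a dict: "time_s": time; "joints": joint angles; "joint_velocities": joint speeds; "effort": joint torques, N m; "ee_pos": TCP position; "orientation": TCP orientation; "ft_force": force on the tool from outside, world axes, zero at the start; "moment": the same for the moment, N m; "width": opening from 0.0 (shut) to 1.0 (fully open); "grasp_force": force on a finger pad.
Only numpy, scipy, OpenCV 4.12 (cv2) and the standard library are available. Lean on these libraries where they do the work, as an engineer would, in place of code of your own. Each camera call takes 0.05 s, during which the arm holds its last target. There are 200 camera calls.

## Working session

There is one attempt and no reset: what is moved stays moved. The work goes in short steps, Python scripts to look and compute and a tool call to move; the robot and the scene stay as the last step left them, time stands still between calls to the robot, and variables do not carry over. Pictures are saved under pics/ and viewed, at most 10 in all, crops included, and the job is handed in when it is done.

Besides the shell and the picture viewer there is one more tool, called after "Request:" as name(argument=value, ...) on one line, values as JSON. carry_out: Moves the arm, as the interface text tells. Shifts and turns lie within -1 to 1; 1 stands for 0.8 m of shift or pi rad of turn. Its arguments: {"type":"object","properties":{"steps":{"type":"array"},"grip_force":{"type":"number"}},"required":["steps"]}

```bash
mkdir -p pics; cat > h.py <<'E'
import numpy as np, cv2
from station import status, vision, env
def grab(n,save=None):
    c=vision.calibration(n); p,d=vision.capture(n)
    if save: cv2.imwrite('pics/'+save,p[:,:,::-1])
    np.savez('/tmp/'+n,p=p,d=d,T=c['T'],f=192/np.tan(np.radians(c['vertical_fov'])/2),cx=c['cx'],cy=c['cy'])
    return load(n)
def load(n): return dict(np.load('/tmp/'+n+'.npz'))
def world(c):
    """depth -> world points HxWx3 (pinhole)"""
    v,u=np.mgrid[:384,:512]; d=c['d']
    P=np.stack([(u-c['cx'])/c['f']*d,-(v-c['cy'])/c['f']*d,-d],-1)
    return P@c['T'][:3,:3].T+c['T'][:3,3]
E
python3 - <<'E'
from h import *
s=status.sense(); print(s, env.tcp_to_grasp)
for n in ['top','side']:
    c=grab(n,n+'0.png'); print(n,c['f'],c['cx'],c['cy'],c['T'].round(3).tolist(),(c['d']==0).mean())
a=cv2.imread('pics/top0.png')
print({k:v for k,v in vision.calibration('top').items() if k!='T'})
E
```

```text
{'time_s': 0.0, 'joints': array([ 1.07729571e+00,  9.18525813e-02,  1.23184494e+00, -4.51754860e-05,
        1.81979960e+00, -5.67099156e-02]), 'joint_velocities': array([-0.00031517,  0.00081155,  0.00043108, -0.00104291, -0.0023652 ,
       -0.00165307]), 'effort': array([ 2.06822697e-04, -4.46444750e+01, -4.06457841e+01,  6.97877258e-02,
        2.90950353e-02, -1.32545229e-04]), 'ee_pos': array([253.70428522, 543.40431948, 221.5337591 ]), 'orientation': array([-2.37599833e-04,  2.16668686e-01,  9.76244730e-01, -9.22375428e-04]), 'ft_force': array([ 0.17843487, -0.15344447, -0.13075135]), 'moment': array([ 0.00825321,  0.02428817, -0.01288713]), 'grasp_force': 0.0, 'width': 1.0004330725409414} 18.700000000000003
top 474.90191950831303 254.83532609026872 181.0156329712803 [[-0.244, 0.908, -0.341, 0.168], [-0.97, -0.225, 0.096, 166.682], [0.01, 0.354, 0.935, 1739.546], [0.0, 0.0, 0.0, 1.0]] 0.003992716471354167
side 446.39565704889714 251.64045209964306 197.3561924862852 [[0.934, 0.132, -0.333, 188.954], [-0.357, 0.406, -0.841, -1091.689], [0.024, 0.904, 0.426, 646.475], [0.0, 0.0, 0.0, 1.0]] 0.004130045572916667
{'vertical_fov': 44.02637691981452, 'cx': 254.83532609026872, 'cy': 181.0156329712803}
```

View pics/top0.png

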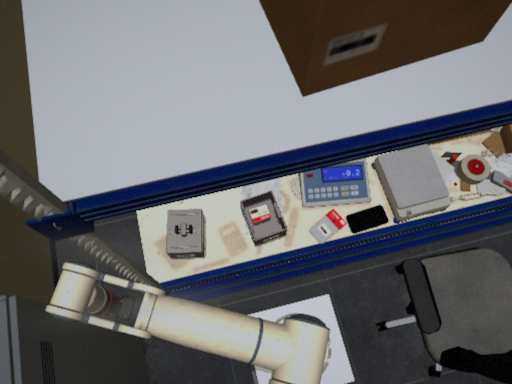

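View pics/side0.png

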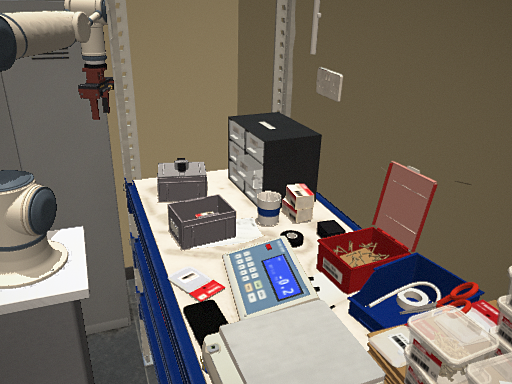

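The top view shows the lidded box at about (185,232), with the housing and buttons in its middle, and the open box with the red/white carton at (264,218). The shelf with the brown box hangs over the area behind. The side view shows the lidded box at (182,180), the open box at (202,220), the cup at (268,207), and the drawers behind at (275,155).

Lid candidates: the grey lid at top (185,232), and the grey scale lid or case at top (412,183), which I reject because it has no buttons. Box candidates: the open grey box at (264,218), and the red and blue bins in the side view, which I reject. Next I'll measure.

```bash
cat >> h.py <<'E'
def rect(P,m):
    q=P[m][:,:2].astype(np.float32); (x,y),(w,h),a=cv2.minAreaRect(q)
    if w<h: w,h,a=h,w,a+90
    return (round(x,1),round(y,1)),(round(w,1),round(h,1)),round((a+90)%180-90,2),len(q)
E
python3 - <<'E'
from h import *
for n in ['top','side']:
    c=load(n); W=world(c); z=W[...,2]
    for nm,(u0,v0),r in ([('lid',(185,232),32),('open',(264,218),32)] if n=='top' else [('lid',(182,180),34),('open',(202,220),42)]):
        m=np.zeros(z.shape,bool); m[v0-r:v0+r,u0-r:u0+r]=1
        zz=z[m]; print(n,nm,'z pct',np.percentile(zz,[2,20,50,80,95,99]).round(1),'hist',np.histogram(zz,np.arange(0,140,10))[0])
        for lo,hi in [(76,100),(80,96),(100,130)]:
            k=m&(z>lo)&(z<hi)
            if k.sum()>5: print(' ',lo,hi,rect(W,k), np.median(z[k]).round(1))
    # shelf/clearance
c=load('top');W=world(c)
for p in [(150,150),(350,60),(150,180),(380,20),(150,205),(220,240),(300,180),(320,225),(370,218),(230,205)]: print(p,W[p[1],p[0]].round(0))
t=c['p'][170:280,140:300]; cv2.imwrite('pics/crop1.png',cv2.resize(t[:,:,::-1],None,fx=5,fy=5,interpolation=cv2.INTER_CUBIC))
E
```

```text
top lid z pct [ -8.4  -2.2   5.3  91.  117.1 902.5] hist [948  47  18  20  31  41  44  66 681 652  35  88  33]
  76 100 ((478.1, 289.9), (161.2, 126.9), -11.97, 1366) 89.8
  80 96 ((477.8, 289.6), (161.0, 122.9), -11.08, 1247) 89.5
  100 130 ((478.5, 295.5), (120.7, 76.5), -16.28, 156) 116.1
top open z pct [-7.7 -1.9  3.3 40.4 83.8 93.9] hist [1611  173   71  130  265   63   89  124  229   23    0    0    0]
  76 100 ((467.9, 3.2), (162.7, 127.7), 6.03, 310) 84.2
  80 96 ((467.6, 1.4), (161.7, 124.1), 6.0, 251) 85.5
side lid z pct [-229.3 -130.6   26.2   82.5   92.5  118.1] hist [384 133 133 191 257 264 270 286 412 431  39  86   5]
  76 100 ((460.3, 158.9), (400.4, 163.7), 82.23, 950) 89.7
  80 96 ((460.4, 158.9), (400.4, 163.5), 82.23, 828) 90.0
  100 130 ((477.2, 287.5), (56.8, 45.4), 55.18, 130) 115.5
side open z pct [-2.3  0.  23.2 61.6 81.8 85.9] hist [1636  344  507  626  538  511  497  552  402    2    1    0    0]
  76 100 ((516.0, 84.0), (323.5, 259.0), 85.47, 620) 82.0
  80 96 ((515.6, 80.3), (313.6, 258.7), 85.31, 402) 83.8
(150, 150) [398. 258. 938.]
(350, 60) [ 443. -127. 1026.]
(150, 180) [339. 267. 940.]
(380, 20) [ 444. -158. 1121.]
(150, 205) [307. 281. 898.]
(220, 240) [436. 173.   0.]
(300, 180) [ 579. -175.   46.]
(320, 225) [ 396. -203.   23.]
(370, 218) [ 379. -396.   14.]
(230, 205) [562. 105.  -5.]
```

View pics/crop1.png

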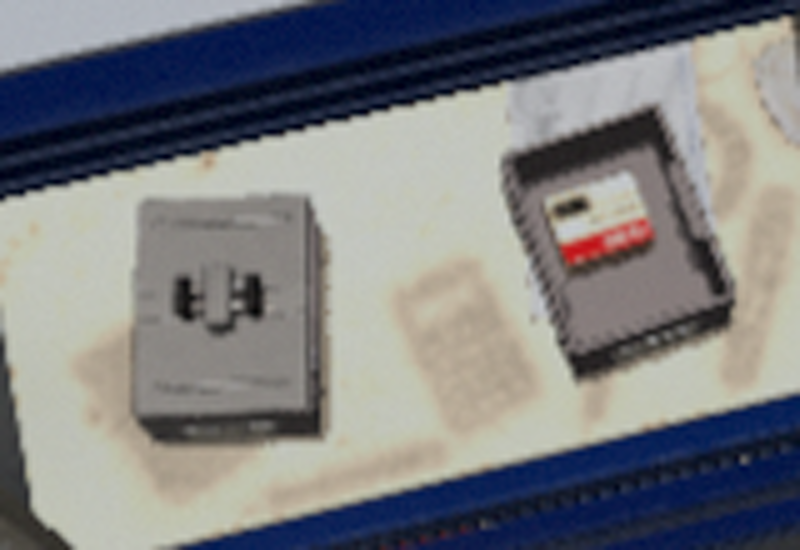

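The crop confirms the lid: grey plate with housing and two black buttons (crop ~(218,295)), and the open box with the red/white carton (~(600,215)). The measured sizes of 161x123 mm and heights of about 90/85/117 mm match the description. I'll move to hover over the lid.

```bash
cat >> h.py <<'E'
from scipy.spatial.transform import Rotation as Ro
def plan(x,y,z,yaw,cmd=None):
    """numbers for a tool-down pose; yaw=angle (deg) of tool y in world; from measured or given (x,y,z,yaw) commanded pose"""
    def R(a):
        a=np.radians(a); Y=np.array([np.cos(a),np.sin(a),0]); Z=np.array([0,0,-1.]); return np.stack([np.cross(Y,Z),Y,Z],1)
    s=status.sense(); q=s['orientation']
    p,R0=(s['ee_pos'],Ro.from_quat(np.r_[q[1:],q[0]]).as_matrix()) if cmd is None else (np.array(cmd[:3]),R(cmd[3]))
    d=R0.T@(np.array([x,y,z])-p)/800; r=Ro.from_matrix(R0.T@R(yaw)).as_rotvec()/np.pi
    print('t',s['time_s'],'p',s['ee_pos'].round(1),'yawY',np.degrees(np.arctan2(R0[1,1],R0[0,1])).round(2),'shift',d.round(5),'turn',r.round(5))
E
python3 -c "
from h import *
plan(478,289.5,260,78.5,(253.831,543.678,222.631,65.0))"
```

```text
t 0.1 p [253.7 543.4 221.6] yawY 65.0 shift [-0.38823 -0.16953 -0.04671] turn [ 0.     0.    -0.075]
```

Request:
carry_out(steps=[{"x": -0.3882,"y": -0.1695,"z": -0.0467,"az": -0.075,"jaw": 0},{"x": -0.3882,"y": -0.1695,"z": -0.0467,"az": -0.075,"jaw": 0},{"x": -0.3882,"y": -0.1695,"z": -0.0467,"az": -0.075,"jaw": 0},{"x": -0.3882,"y": -0.1695,"z": -0.0467,"az": -0.075,"jaw": 0},{"x": -0.3882,"y": -0.1695,"z": -0.0467,"az": -0.075,"jaw": 0},{"x": -0.3882,"y": -0.1695,"z": -0.0467,"az": -0.075,"jaw": 0},{"x": -0.3882,"y": -0.1695,"z": -0.0467,"az": -0.075,"jaw": 0},{"x": -0.3882,"y": -0.1695,"z": -0.0467,"az": -0.075,"jaw": 0}])

```text
invalid input
```

Request:
carry_out(steps=[{"jaw": 0},{"jaw": 0},{"jaw": 0}])

```text
invalid input
```

```bash
cat >> h.py <<'E'
def fworld(c):
    """fisheye depth -> world"""
    v,u=np.mgrid[:384,:512]; a=u-c['cx']; b=v-c['cy']; r=np.hypot(a,b); 
    f=float(c['f']); th=np.minimum(r/f,1.5); k=np.where(r>0,np.tan(th)/np.maximum(r,1e-9),1/f); d=c['d']
    P=np.stack([a*k*d,-b*k*d,-d],-1); return P@c['T'][:3,:3].T+c['T'][:3,3]
E
python3 - <<'E'
from h import *
plan(478,289.5,260,78.5)
c=grab('wrist','w1.png'); print(c['f'],c['cx'],c['cy'],c['T'].round(3)); W=fworld(c)
z=W[...,2]; print(np.histogram(z,np.arange(-20,140,10)))
for lo,hi in [(84,98),(110,125)]:
    m=(z>lo)&(z<hi)&(np.hypot(W[...,0]-478,W[...,1]-289.5)<110); print(rect(W,m))
E
```

```text
t 0.1 p [253.7 543.4 221.6] yawY 64.97 shift [-0.38831 -0.16907 -0.0477 ] turn [-5.600e-04 -9.000e-05 -7.515e-02]
297.3186396354542 251.15478226117833 183.01962608901445 [[ 4.23000e-01 -8.68000e-01 -2.60000e-01  1.81879e+02]
 [ 9.06000e-01  4.05000e-01  1.24000e-01  5.77020e+02]
 [-2.00000e-03 -2.89000e-01  9.57000e-01  3.84606e+02]
 [ 0.00000e+00  0.00000e+00  0.00000e+00  1.00000e+00]]
(array([ 854, 1129, 3058,  596,  476,  577,  515,  542,  585,  699,  686,
        694,  764,  897,  991]), array([-20, -10,   0,  10,  20,  30,  40,  50,  60,  70,  80,  90, 100,
       110, 120, 130]))
((0.0, 0.0), (0.0, 0.0), 0.0, 0)
((0.0, 0.0), (0.0, 0.0), 0.0, 0)
```

View pics/w1.png

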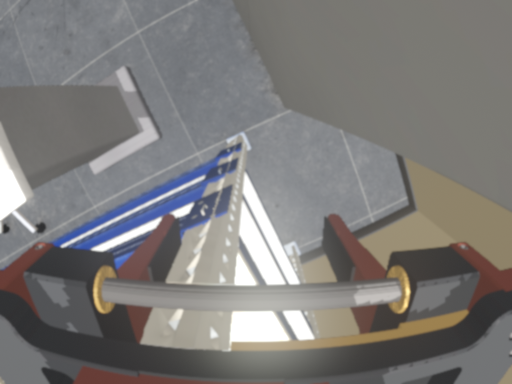

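The wrist view shows a perforated shelf upright right below and near the gripper at about (215,220). The call was refused, so nothing has moved. I'll locate the upright before going.

```bash
python3 - <<'E'
from h import *
c=load('top');W=world(c)
for p in [(20,178),(40,195),(60,210),(80,228),(100,245),(120,262),(135,275),(148,285),(90,225),(90,245)]: print(p,W[p[1],p[0]].round(0))
c=load('side');W=world(c);print()
for p in [(115,60),(122,60),(128,60),(118,120),(124,120),(130,120),(124,160),(130,170),(285,60),(132,178),(136,178)]: print(p,W[p[1],p[0]].round(0))
c=load('wrist');W=fworld(c);print()
for p in [(235,150),(240,150),(215,210),(205,210),(225,210),(215,260),(235,260),(190,260),(270,250)]: print(p,W[p[1],p[0]].round(0))
E
```

```text
(20, 178) [ 307.  418. 1124.]
(40, 195) [ 305.  418. 1056.]
(60, 210) [306. 417. 977.]
(80, 228) [301. 417. 879.]
(100, 245) [311. 428. 711.]
(120, 262) [312. 433. 520.]
(135, 275) [311. 437. 329.]
(148, 285) [316. 442. 110.]
(90, 225) [307. 402. 864.]
(90, 245) [310. 444. 731.]

(115, 60) [312. 421. 428.]
(122, 60) [ 395. 1067.  334.]
(128, 60) [  189. -1092.   646.]
(118, 120) [305. 458. 226.]
(124, 120) [321. 422. 234.]
(130, 120) [344. 452. 225.]
(124, 160) [308. 422.  93.]
(130, 170) [324. 415.  57.]
(285, 60) [913. 443. 408.]
(132, 178) [332. 458.   8.]
(136, 178) [346. 456.   7.]

(235, 150) [ 303.  466. -467.]
(240, 150) [ 308.  480. -459.]
(215, 210) [302. 464.  -3.]
(205, 210) [302. 444. -23.]
(225, 210) [302. 481.  14.]
(215, 260) [315. 472. 117.]
(235, 260) [357. 471.  54.]
(190, 260) [309. 442. 107.]
(270, 250) [ 539.  461. -269.]
```

The upright is at x 300–345, y 415–480, full height, so the straight path would have hit it. I'll draw in to radius ~370, swing round, then reach out.

```bash
python3 -c "
from h import *
c=(253.831,543.678,222.631,65.0)
plan(130,350,260,65,c);plan(260,255,260,65,c);plan(320,205,260,65,c);plan(478,289.5,260,78.5,c)"
```

```text
t 0.15 p [253.7 543.5 221.8] yawY 65.0 shift [ 0.03797 -0.28483 -0.04671] turn [0. 0. 0.]
t 0.15 p [253.7 543.5 221.8] yawY 65.0 shift [-0.15949 -0.32378 -0.04671] turn [0. 0. 0.]
t 0.15 p [253.7 543.5 221.8] yawY 65.0 shift [-0.25388 -0.34873 -0.04671] turn [0. 0. 0.]
t 0.15 p [253.7 543.5 221.8] yawY 65.0 shift [-0.38823 -0.16953 -0.04671] turn [ 0.     0.    -0.075]
```

Request:
carry_out(steps=[{"x": 0.0,"y": 0.0,"z": -0.04,"ax": 0.0,"ay": 0.0,"az": 0.0,"jaw": 0.0}], grip_force=20)

```text
time_s: 0.25
ee_pos: [253.0, 542.2, 248.7]
orientation: [-0.001, 0.217, 0.976, -0.005]
ft_force: [0.6, 0.9, 0.0]
width: 1.003
grasp_force: 0.0
```

Request:
carry_out(steps=[{"x": 0.038,"y": -0.285,"z": -0.007,"ax": 0,"ay": 0,"az": 0,"jaw": 0},{"x": 0.038,"y": -0.285,"z": -0.007,"ax": 0,"ay": 0,"az": 0,"jaw": 0},{"x": 0.038,"y": -0.285,"z": -0.007,"ax": 0,"ay": 0,"az": 0,"jaw": 0},{"x": 0.038,"y": -0.285,"z": -0.007,"ax": 0,"ay": 0,"az": 0,"jaw": 0},{"x": 0.038,"y": -0.285,"z": -0.007,"ax": 0,"ay": 0,"az": 0,"jaw": 0},{"x": 0.038,"y": -0.285,"z": -0.007,"ax": 0,"ay": 0,"az": 0,"jaw": 0},{"x": 0.038,"y": -0.285,"z": -0.007,"ax": 0,"ay": 0,"az": 0,"jaw": 0}])

```text
time_s: 0.95
ee_pos: [129.9, 350.1, 260.5]
orientation: [0.0, 0.217, 0.976, 0.001]
ft_force: [0.7, 0.6, -0.3]
width: 1.004
grasp_force: 0.0
```

Request:
carry_out(steps=[{"x": -0.197,"y": -0.039,"z": 0,"ax": 0,"ay": 0,"az": 0,"jaw": 0},{"x": -0.197,"y": -0.039,"z": 0,"ax": 0,"ay": 0,"az": 0,"jaw": 0},{"x": -0.197,"y": -0.039,"z": 0,"ax": 0,"ay": 0,"az": 0,"jaw": 0},{"x": -0.197,"y": -0.039,"z": 0,"ax": 0,"ay": 0,"az": 0,"jaw": 0},{"x": -0.292,"y": -0.064,"z": 0,"ax": 0,"ay": 0,"az": 0,"jaw": 0},{"x": -0.292,"y": -0.064,"z": 0,"ax": 0,"ay": 0,"az": 0,"jaw": 0},{"x": -0.292,"y": -0.064,"z": 0,"ax": 0,"ay": 0,"az": 0,"jaw": 0}])

```text
time_s: 1.65
ee_pos: [322.1, 203.5, 259.0]
orientation: [-0.001, 0.219, 0.976, -0.001]
ft_force: [-0.6, -0.6, 0.4]
width: 0.998
grasp_force: 0.0
```

Request:
carry_out(steps=[{"x": -0.134,"y": 0.179,"z": 0,"ax": 0,"ay": 0,"az": -0.075,"jaw": 0},{"x": -0.134,"y": 0.179,"z": 0,"ax": 0,"ay": 0,"az": -0.075,"jaw": 0},{"x": -0.134,"y": 0.179,"z": 0,"ax": 0,"ay": 0,"az": -0.075,"jaw": 0},{"x": -0.134,"y": 0.179,"z": 0,"ax": 0,"ay": 0,"az": -0.075,"jaw": 0},{"x": -0.134,"y": 0.179,"z": 0,"ax": 0,"ay": 0,"az": -0.075,"jaw": 0},{"x": -0.134,"y": 0.179,"z": 0,"ax": 0,"ay": 0,"az": -0.075,"jaw": 0},{"x": -0.134,"y": 0.179,"z": 0,"ax": 0,"ay": 0,"az": -0.075,"jaw": 0},{"x": -0.134,"y": 0.179,"z": 0,"ax": 0,"ay": 0,"az": -0.075,"jaw": 0}])

```text
time_s: 2.45
ee_pos: [476.7, 289.2, 261.2]
orientation: [0.001, 0.1, 0.995, 0.0]
ft_force: [0.3, -0.6, 0.6]
width: 1.0
grasp_force: 0.0
```

```bash
python3 - <<'E'
from h import *
plan(478,289.5,260,78.5)
c=grab('wrist','w2.png'); W=fworld(c); c2=grab('top')
z=W[...,2]; print(np.histogram(z,np.arange(-20,140,10))[0])
for lo,hi in [(84,98),(110,125)]:
    m=(z>lo)&(z<hi)&(np.hypot(W[...,0]-478,W[...,1]-289.5)<110); print(rect(W,m))
plan(478,289.5,260,78.5)
E
```

```text
t 2.45 p [476.7 289.2 261.2] yawY 78.5 shift [-0.00154  0.00065  0.00155] turn [0.00032 0.00035 0.     ]
[  324  5929 44331  1425  1550  1969  2354  1474  1065  1442  3482 12206
   598  1437  1498]
((477.0, 292.8), (158.2, 123.1), -11.52, 11960)
((478.0, 293.2), (59.4, 45.3), 80.31, 1345)
t 2.55 p [476.9 289.1 261.3] yawY 78.48 shift [-0.00123  0.00082  0.00165] turn [ 3.9e-04  4.2e-04 -9.0e-05]
```

View pics/w2.png

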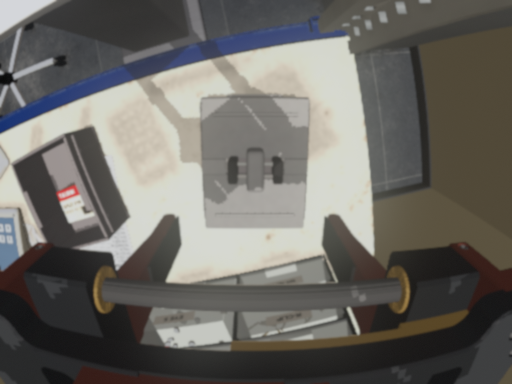

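The wrist view shows the lid (255,165) with the housing between the black buttons at (233,170) and (277,170). The full box with the carton is at (75,190). The lid fit is 158.2x123.1 mm, centre (477,292.8), yaw −11.5°, which agrees with the top view to within 3 mm. Next I'll go down.

```bash
python3 -c "
from h import *
plan(477.3,292.3,130,78.48); plan(477.3,292.3,95,78.48)"
```

```text
t 2.55 p [476.9 289.1 261.3] yawY 78.48 shift [0.00054 0.00388 0.16415] turn [3.9e-04 4.2e-04 2.0e-05]
t 2.55 p [476.9 289.1 261.3] yawY 78.48 shift [0.0006  0.00383 0.2079 ] turn [3.9e-04 4.2e-04 2.0e-05]
```

Request:
carry_out(steps=[{"x": 0.0006,"y": 0.0039,"z": 0.164,"ax": 0,"ay": 0,"az": 0,"jaw": 0},{"x": 0.0006,"y": 0.0039,"z": 0.164,"ax": 0,"ay": 0,"az": 0,"jaw": 0},{"x": 0.0006,"y": 0.0039,"z": 0.164,"ax": 0,"ay": 0,"az": 0,"jaw": 0},{"x": 0.0006,"y": 0.0039,"z": 0.164,"ax": 0,"ay": 0,"az": 0,"jaw": 0},{"x": 0.0006,"y": 0.0039,"z": 0.195,"ax": 0,"ay": 0,"az": 0,"jaw": 0},{"x": 0.0006,"y": 0.0039,"z": 0.206,"ax": 0,"ay": 0,"az": 0,"jaw": 0},{"x": 0.0006,"y": 0.0039,"z": 0.206,"ax": 0,"ay": 0,"az": 0,"jaw": 0},{"x": 0.0006,"y": 0.0039,"z": 0.206,"ax": 0,"ay": 0,"az": 0,"jaw": 0}])

```text
time_s: 3.35
ee_pos: [478.3, 292.6, 97.5]
orientation: [0.001, 0.1, 0.995, 0.001]
ft_force: [-0.3, 0.0, -0.7]
width: 0.997
grasp_force: 0.0
```

```bash
python3 - <<'E'
from h import *
plan(477.3,292.3,95,78.48)
c=grab('wrist','w3.png'); W=fworld(c); z=W[...,2]
for lo,hi in [(84,98),(112,125)]:
    m=(z>lo)&(z<hi)&(np.hypot(W[...,0]-478,W[...,1]-289.5)<110); print(rect(W,m))
E
```

```text
t 3.35 p [478.3 292.6  97.5] yawY 78.47 shift [ 0.0012  -0.00061  0.00309] turn [ 4.7e-04  5.8e-04 -5.0e-05]
((477.6, 292.9), (158.6, 122.8), -11.58, 28884)
((477.4, 294.6), (103.0, 46.5), -87.83, 5204)
```

View pics/w3.png

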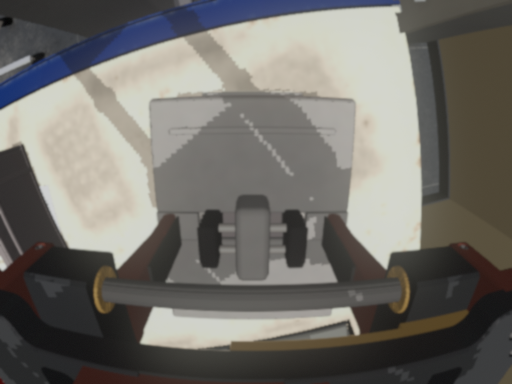

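The wrist view shows both buttons (209,235 and 294,235) centred between the fingers (180 and 325). I'll squeeze now.

Request:
carry_out(steps=[{"x": -0.0005,"y": 0,"z": 0,"ax": 0,"ay": 0,"az": 0,"jaw": 0.3},{"x": -0.0005,"y": 0,"z": 0,"ax": 0,"ay": 0,"az": 0,"jaw": 0.4},{"x": -0.0005,"y": 0,"z": 0,"ax": 0,"ay": 0,"az": 0,"jaw": 0.5},{"x": -0.0005,"y": 0,"z": 0,"ax": 0,"ay": 0,"az": 0,"jaw": 1},{"x": -0.0005,"y": 0,"z": 0,"ax": 0,"ay": 0,"az": 0,"jaw": 1},{"x": -0.0005,"y": 0,"z": 0,"ax": 0,"ay": 0,"az": 0,"jaw": 1},{"x": -0.0005,"y": 0,"z": 0,"ax": 0,"ay": 0,"az": 0,"jaw": 1},{"x": -0.0005,"y": 0,"z": 0,"ax": 0,"ay": 0,"az": 0,"jaw": 1}], grip_force=30)

```text
time_s: 4.2
ee_pos: [478.2, 292.3, 95.9]
orientation: [0.0, 0.1, 0.995, 0.0]
ft_force: [-0.3, -0.1, 2.7]
width: 0.467
grasp_force: 30.0
```

The opening is about 41–42 mm, so both buttons are fully in. I'll lift gently, then higher.

Request:
carry_out(steps=[{"x": 0,"y": 0,"z": -0.005,"ax": 0,"ay": 0,"az": 0,"jaw": 1},{"x": 0,"y": 0,"z": -0.01,"ax": 0,"ay": 0,"az": 0,"jaw": 1},{"x": 0,"y": 0,"z": -0.015,"ax": 0,"ay": 0,"az": 0,"jaw": 1},{"x": 0,"y": 0,"z": -0.015,"ax": 0,"ay": 0,"az": 0,"jaw": 1}])

```text
time_s: 4.6
ee_pos: [478.3, 292.3, 108.0]
orientation: [0.0, 0.1, 0.995, 0.0]
ft_force: [0.0, -0.1, -2.6]
width: 0.463
grasp_force: 30.0
```

The lid is free; the force matches its weight. I'll lift and carry it part way to look at the full box from nearby.

```bash
python3 -c "
from h import *
plan(478.3,292.3,208,78.48); plan(470,170,208,96)
c=load('wrist')"
```

```text
t 4.6 p [478.3 292.3 108. ] yawY 78.47 shift [-4.0000e-05  7.0000e-05 -1.2506e-01] turn [ 1.2e-04  1.6e-04 -5.0e-05]
t 4.6 p [478.3 292.3 108. ] yawY 78.47 shift [-0.02044 -0.15179 -0.1251 ] turn [ 9.000e-05  1.800e-04 -9.739e-02]
```

Request:
carry_out(steps=[{"x": 0,"y": 0,"z": -0.06,"ax": 0,"ay": 0,"az": 0,"jaw": 1},{"x": 0,"y": 0,"z": -0.125,"ax": 0,"ay": 0,"az": 0,"jaw": 1},{"x": -0.02,"y": -0.05,"z": -0.125,"ax": 0,"ay": 0,"az": -0.03,"jaw": 1},{"x": -0.02,"y": -0.1,"z": -0.125,"ax": 0,"ay": 0,"az": -0.06,"jaw": 1},{"x": -0.02,"y": -0.14,"z": -0.125,"ax": 0,"ay": 0,"az": -0.09,"jaw": 1},{"x": -0.02,"y": -0.152,"z": -0.125,"ax": 0,"ay": 0,"az": -0.0974,"jaw": 1},{"x": -0.02,"y": -0.152,"z": -0.125,"ax": 0,"ay": 0,"az": -0.0974,"jaw": 1},{"x": -0.02,"y": -0.152,"z": -0.125,"ax": 0,"ay": 0,"az": -0.0974,"jaw": 1}])

```text
time_s: 5.4
ee_pos: [469.5, 170.1, 207.4]
orientation: [0.0, -0.052, 0.999, 0.0]
ft_force: [-0.1, 0.7, -2.1]
width: 0.47
grasp_force: 30.0
```

```bash
python3 - <<'E'
from h import *
plan(470,170,208,96)
c=grab('wrist','w4.png'); W=fworld(c); z=W[...,2]; s=status.sense()
t=s['ee_pos'];print(t)
near=lambda x,y,r:np.hypot(W[...,0]-x,W[...,1]-y)<r
for lo,hi in [(77,92),(81,89),(82,87)]:
    print('box',lo,hi,rect(W,(z>lo)&(z<hi)&near(468,2,112)))
h=np.histogram(z[near(470,170,110)],np.arange(170,240,3)); print(h)
for lo,hi in [(196,206),(193,209)]: print('lid',rect(W,(z>lo)&(z<hi)&near(470,170,112)))
E
```

```text
t 5.4 p [469.5 170.1 207.4] yawY 95.94 shift [-0.00057 -0.0002  -0.00076] turn [ 1.2e-04  4.0e-05 -3.3e-04]
[469.54444307 170.44416012 207.33398525]
box 77 92 ((468.0, 3.5), (160.3, 125.0), 6.06, 3178)
box 81 89 ((468.0, 3.5), (160.3, 125.0), 6.06, 2852)
box 82 87 ((468.0, 3.5), (160.3, 125.0), 6.06, 2668)
(array([    0,     0,     0,     0,     0,     0,    29,    68,     0,
          13,  7142, 19476,   534,   188,   201,   191,   242,   283,
         258,   688,  3583,   260,   149]), array([170, 173, 176, 179, 182, 185, 188, 191, 194, 197, 200, 203, 206,
       209, 212, 215, 218, 221, 224, 227, 230, 233, 236, 239]))
lid ((469.3, 169.6), (157.8, 123.1), 5.93, 26631)
lid ((469.3, 169.6), (157.8, 123.1), 5.93, 27165)
```

View pics/w4.png

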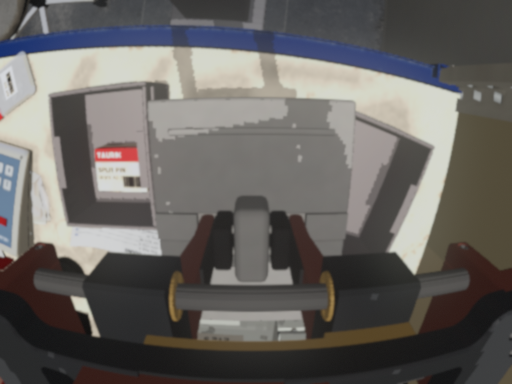

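The wrist view shows the full box, with the carton inside, at (110,155) and the lid held level over (250,160). The box fit is 160.3x125 mm at (468.0,3.5), 6.06°. The lid fit is 157.8x123.1 mm at (469.3,169.6), 5.93°. I'll move over the box.

```bash
python3 -c "
from h import *
plan(468.3,4.2,207,96.07);plan(468.3,4.2,118,96.07)"
```

```text
t 5.45 p [469.5 170.4 207.3] yawY 95.99 shift [ 0.02322 -0.20651  0.00034] turn [ 1.2e-04 -2.0e-05 -4.6e-04]
t 5.45 p [469.5 170.4 207.3] yawY 95.99 shift [ 0.02321 -0.20655  0.11159] turn [ 1.2e-04 -2.0e-05 -4.6e-04]
```

Request:
carry_out(steps=[{"x": 0.0232,"y": -0.2065,"z": 0,"ax": 0,"ay": 0,"az": -0.0006,"jaw": 1},{"x": 0.0232,"y": -0.2065,"z": 0,"ax": 0,"ay": 0,"az": -0.0006,"jaw": 1},{"x": 0.0232,"y": -0.2065,"z": 0,"ax": 0,"ay": 0,"az": -0.0006,"jaw": 1},{"x": 0.0232,"y": -0.2065,"z": 0,"ax": 0,"ay": 0,"az": -0.0006,"jaw": 1},{"x": 0.0232,"y": -0.2065,"z": 0.05,"ax": 0,"ay": 0,"az": -0.0006,"jaw": 1},{"x": 0.0232,"y": -0.2065,"z": 0.1,"ax": 0,"ay": 0,"az": -0.0006,"jaw": 1},{"x": 0.0232,"y": -0.2065,"z": 0.1115,"ax": 0,"ay": 0,"az": -0.0006,"jaw": 1},{"x": 0.0232,"y": -0.2065,"z": 0.1115,"ax": 0,"ay": 0,"az": -0.0006,"jaw": 1}])

```text
time_s: 6.25
ee_pos: [467.4, 4.4, 116.6]
orientation: [-0.002, -0.054, 0.999, 0.0]
ft_force: [0.2, 0.2, -1.2]
width: 0.468
grasp_force: 30.0
```

```bash
python3 - <<'E'
from h import *
c=grab('wrist'); W=fworld(c); z=W[...,2]
plan(468.3,4.2,118,96.07);plan(468.3,4.2,96,96.07)
print(rect(W,(z>104)&(z<119)&(np.hypot(W[...,0]-468,W[...,1]-3.5)<112)))
E
```

```text
t 6.3 p [468.5   4.2 118.8] yawY 96.16 shift [0.00028 0.      0.00104] turn [ 4.0e-05 -1.0e-04  5.2e-04]
t 6.3 p [468.5   4.2 118.8] yawY 96.16 shift [ 0.00028 -0.       0.02854] turn [ 4.0e-05 -1.0e-04  5.2e-04]
((467.4, 4.0), (158.2, 122.7), 6.14, 27206)
```

The lid is centred over the box to within 1 mm, so I'll lower it slowly.

Request:
carry_out(steps=[{"x": -0.0006,"y": -0.0006,"z": 0.005,"ax": 0,"ay": 0,"az": 0.0003,"jaw": 1},{"x": -0.0006,"y": -0.0006,"z": 0.01,"ax": 0,"ay": 0,"az": 0.0003,"jaw": 1},{"x": -0.0006,"y": -0.0006,"z": 0.014,"ax": 0,"ay": 0,"az": 0.0003,"jaw": 1},{"x": -0.0006,"y": -0.0006,"z": 0.018,"ax": 0,"ay": 0,"az": 0.0003,"jaw": 1},{"x": -0.0006,"y": -0.0006,"z": 0.022,"ax": 0,"ay": 0,"az": 0.0003,"jaw": 1},{"x": -0.0006,"y": -0.0006,"z": 0.025,"ax": 0,"ay": 0,"az": 0.0003,"jaw": 1},{"x": -0.0006,"y": -0.0006,"z": 0.025,"ax": 0,"ay": 0,"az": 0.0003,"jaw": 1}])

```text
time_s: 7.0
ee_pos: [468.6, 3.2, 97.7]
orientation: [-0.0, -0.053, 0.999, 0.0]
ft_force: [-0.3, -0.1, -3.0]
width: 0.468
grasp_force: 30.0
```

Request:
carry_out(steps=[{"x": 0,"y": 0,"z": 0.002,"ax": 0,"ay": 0,"az": 0,"jaw": 1},{"x": 0,"y": 0,"z": 0.0035,"ax": 0,"ay": 0,"az": 0,"jaw": 1},{"x": 0,"y": 0,"z": 0.0035,"ax": 0,"ay": 0,"az": 0,"jaw": 1}])

```text
time_s: 7.3
ee_pos: [469.0, 3.2, 95.9]
orientation: [0.0, -0.053, 0.999, -0.0]
ft_force: [-0.8, 0.1, 0.6]
width: 0.465
grasp_force: 30.0
```

Request:
carry_out(steps=[{"x": 0,"y": 0,"z": 0.0015,"ax": 0,"ay": 0,"az": 0,"jaw": 1},{"x": 0,"y": 0,"z": 0.0015,"ax": 0,"ay": 0,"az": 0,"jaw": 1},{"x": 0,"y": 0,"z": 0.0015,"ax": 0,"ay": 0,"az": 0,"jaw": 1}])

```text
time_s: 7.6
ee_pos: [469.0, 3.2, 95.8]
orientation: [0.001, -0.053, 0.999, -0.0]
ft_force: [-3.7, 0.7, 6.6]
width: 0.469
grasp_force: 30.0
```

```bash
python3 - <<'E'
from h import *
c=grab('wrist'); W=fworld(c); z=W[...,2]
near=np.hypot(W[...,0]-468,W[...,1]-3.5)<112
m=(z>80)&(z<99)&near; print(rect(W,m),np.median(z[m]))
m=(z>88)&(z<95)&near; A=np.c_[W[m][:,:2]-[468,3.5],np.ones(m.sum())]; print(np.linalg.lstsq(A,z[m],rcond=None)[0])
s=status.sense(); print(s['ee_pos'],s['ft_force'],s['moment'])
E
```

```text
((468.0, 2.8), (159.4, 122.9), 6.0, 27868) 91.90018068283554
[-2.41766300e-03 -8.49073883e-04  9.18719521e+01]
[469.01166774   3.21301588  95.7948862 ] [-3.71684181  0.34037486  6.63586267] [0.10968084 0.63981425 0.02961425]
```

The lid is flat on the rim, with its top at about 92 mm, no tilt, and contact at 6.6 N. I'll release it, then give a gentle tug check before withdrawing: half closed is enough to tell.

Request:
carry_out(steps=[{"x": 0,"y": 0,"z": 0,"ax": 0,"ay": 0,"az": 0,"jaw": 0},{"x": 0,"y": 0,"z": 0,"ax": 0,"ay": 0,"az": 0,"jaw": 0},{"x": 0,"y": 0,"z": 0,"ax": 0,"ay": 0,"az": 0,"jaw": 0},{"x": 0,"y": 0,"z": 0,"ax": 0,"ay": 0,"az": 0,"jaw": 0},{"x": 0,"y": 0,"z": 0,"ax": 0,"ay": 0,"az": 0,"jaw": 0},{"x": 0,"y": 0,"z": -0.001,"ax": 0,"ay": 0,"az": 0,"jaw": 0}])

```text
time_s: 8.25
ee_pos: [468.7, 3.2, 94.7]
orientation: [-0.0, -0.053, 0.999, 0.0]
ft_force: [0.6, -0.2, -0.5]
width: 0.975
grasp_force: 0.0
```

Request:
carry_out(steps=[{"x": 0,"y": 0,"z": -0.03,"ax": 0,"ay": 0,"az": 0,"jaw": 0},{"x": 0,"y": 0,"z": -0.08,"ax": 0,"ay": 0,"az": 0,"jaw": 0},{"x": 0,"y": 0,"z": -0.14,"ax": 0,"ay": 0,"az": 0,"jaw": 0},{"x": 0,"y": 0,"z": -0.19,"ax": 0,"ay": 0,"az": 0,"jaw": 0},{"x": 0,"y": 0,"z": -0.19,"ax": 0,"ay": 0,"az": 0,"jaw": 0},{"x": 0,"y": 0,"z": -0.19,"ax": 0,"ay": 0,"az": 0,"jaw": 0}])

```text
time_s: 8.85
ee_pos: [469.3, 3.2, 247.8]
orientation: [0.001, -0.053, 0.999, -0.0]
ft_force: [-0.3, 0.5, -1.3]
width: 1.002
grasp_force: 0.0
```

```bash
python3 - <<'E'
from h import *
c=grab('wrist','w5.png'); W=fworld(c); z=W[...,2]; p=c['p'].astype(int)
near=np.hypot(W[...,0]-468,W[...,1]-3.5)<112
m=(z>82)&(z<98)&near; print(rect(W,m))
m=(z>88)&(z<95)&near; A=np.c_[W[m][:,:2]-[468,3.5],np.ones(m.sum())]; print(np.linalg.lstsq(A,z[m],rcond=None)[0])
k=near&(z>102)&(z<128)&(np.hypot(W[...,0]-468,W[...,1]-3.5)<45); q=W[k][:,:2]-[468,3.2]; a=np.radians(96)
y=q@[np.cos(a),np.sin(a)]; print('button span',np.percentile(y,[0,1,99,100]))
print(status.sense()['ft_force'])
E
```

```text
((467.6, 3.3), (159.1, 124.6), 6.15, 13042)
[-7.81698919e-04 -5.71432331e-04  9.19211612e+01]
button span [-29.83414718 -29.19870584  28.71706578  29.76090596]
[ 0.26615831  0.29185419 -0.96962658]
```

View pics/w5.png

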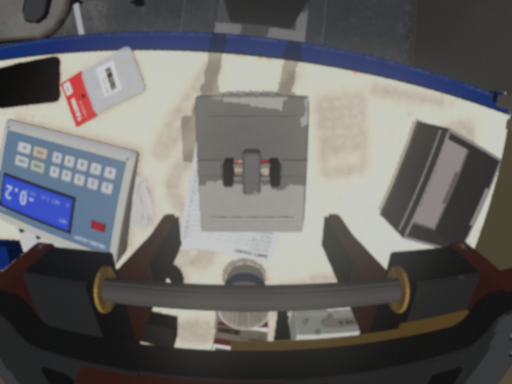

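The wrist view shows the lid flat on the box at (252,165). Both buttons are back out, at (228,172) and (275,172), spanning about 58 mm, so the bolts are out. The empty box is open at (440,185) and the nearby things are undisturbed. I'll hand it in.

```bash
python3 -c "
from station import env
print(env.job_done())"
```

```text
the job is handed in; nothing more can be done
None
```

The lid now sits flat on the box with the carton; both buttons sprang fully back out, so its bolts should be latched (no pull test), and the job was handed in at about 9 s with no result shown.

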